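Open the tube discard bin with its elbow lever

TASK

A white tote stands partly under the long end of the elbow lever of the steel discard bin. With your fingertips slide the tote along the worktop until it is wholly out from under the lever, then press the lever's long end all the way down so that its short end raises the bin's heavy flap, and finish while still holding the lever down with the flap up. Pick nothing up, never press the lever onto the tote, do not touch the flap itself, keep the tote upright and the lever in its fork, and leave the other things where they are.

Things in the scene. Friction and masses are not known exactly. Their poses are not given: they have to be found in the camera images.
- bin: Fixed bin of bare steel sheet, 190 x 190 x 95 mm, with the aluminium fork that carries the lever. Origin on the worktop under the lever's pivot; z up; y points along the lever to its long (pad) end. In this frame the bin stands at x -125 to 65, y -280 to -90 mm, the fork at x -45 to 45, y -90 to 20 mm, 110 mm high.
- fork (a point): The pivot of the lever in the fork: 100 mm above the worktop, on the bin's origin.
- flap (a joint): Opening angle of the bin's heavy steel flap (160 x 180 x 6 mm, about 0.9 kg, at 100 mm height, hinged along its +x side in the bin's frame): 0 shut, about 0.8 rad with the lever all the way down. A rod on the flap's side rests on the lever's short end; the flap falls shut when the lever is let go.
- flap_edge (a point): Middle of the flap's free edge, on its top, about 160 mm from its hinge line; it is at 100 mm height when shut and about 215 mm when fully raised.
- lever: Loose aluminium bar, 28 mm wide, 9 thick, resting by its cross pin in the fork's open notches, held long end up by the flap's weight. Origin on the pin; at rest z is vertical, y level towards the long end, the bar climbing at 0.2 rad. Short end 70 mm, long end 235 mm from the pin. Pressed with 2 to 8 N it turns 0.6 rad about the pin (its x), till the pad's rubber foot meets the worktop.
- pad (a point): Centre of the top of the rubber-covered press pad (50 mm across, 45 mm along the lever) at the lever's long end, 210 mm from the pin: about 152 mm above the worktop at rest, about 42 mm when the lever is all the way down.
- tote: White plastic open-topped tote, 100 (x) x 160 (y) x 85 mm high, walls and floor 4 mm, empty, about 0.35 kg, loose on the worktop. Origin at the centre of its underside, z up. At the start its y lies roughly along the lever's and its near end is about 40 mm under the lever's end; the other end stands clear, open to fingertips from above.
- rack: Bystander: white rack of 15 purple-capped tubes, 74 x 114 x 102 mm, loose. Origin at the centre of its underside.
- jar: Bystander: small white jar, 52 mm across, 65 mm high, loose. Origin at the centre of its underside.
- tape: Bystander: roll of tape lying flat, 84 mm across, 24 mm high, loose. Origin at the centre of its underside.
- cup: Bystander: clear plastic cup, 70 mm across, 70 mm high, loose. Origin at the centre of its underside.
- spray: Bystander: white bottle, 60 mm across, 160 mm high, loose. Origin at the centre of its underside.
Not all that is in view belongs to the job. What is shaped like the tote but turquoise is not meant.

How it is judged:
By the outcome, as a careful person would: the job done as asked, in the order asked, and still so for the second after the job is handed in, while the arm keeps its last pose, push and grip.
It also fails if it takes over 48 s, if anything falls off the work surface, if the arm or the gripper's body presses on something with over 40 N, if the wrist force passes 120 N, or if a joint passes its speed limit or range.

ROBOT

A 7-joint arm with a two-finger parallel gripper is mounted at the origin on the work surface. World frame = base frame: x ahead of the robot, y to its left, z up, the work surface at z = 0. Lengths are in m, angles in rad, forces in N, time in s.
With the tool pointing down it reaches from about 0.35 to 0.9 m from the base axis. Payload 8.1 kg.
Tool frame: the origin (TCP) lies between the finger pads; the fingertips stand 17 mm ahead of it and the grasp point (between the pads) lies 2 mm behind it; z points along the fingers, y is the direction in which the jaws open and shut (so a half turn about z gives the same grasp; the last joint's range is limited). The gripper opens to 92 mm and grips with 3 to 60 N. Pads are 19 mm wide; open, the fingers measure 130 mm over their backs; the gripper's body (75 mm by 190 mm) begins 47 mm behind the grasp point.
Start: joints at [-1.412, 0.434, 0.025, 1.573, -0.012, 1.134, -0.075], TCP at [0.162, 0.604, 0.244] pointing down, gripper open.
Joint ranges: [-2.62, 2.62], [-0.44, 2.09], [-1.27, 1.32], [0.08, 2.57], [-1.32, 4.46], [0.12, 2], [-2.74, 2.74]. Speed limits (rad/s): [2.22, 2.22, 3.01, 3.01, 3.14, 3.14, 3.14].

INTERFACE

Orientations are given as a rotation vector (axis times angle).
In Python, from cell import arm gives the robot as it stands. The module is installed in compiled form; this text tells all that it offers.
- The arm moves only by the shell command python3 -m crank 'ROWS' [FORCE]. ROWS is JSON, a list of rows, each a list of 5 numbers: the opening, from 0 (shut) to 1 (fully open), then the shift along the world's x, y, z normalised to -1 to 1, where 1 is 40 cm, then the turn about the world's z normalised to -1 to 1, where 1 is 60 degrees. In form: [[fingers, tx, ty, tz, twist], ...]. A call has exactly 8 rows; each row shifts and turns the commanded pose from where the row before left it; what a row does not reach is not made up. A row lasts 1/12 s, in which the tool goes at most 41.7 mm and 7.16 degrees, less where a joint would pass 70% of its speed; a pose out of reach is approached as far as the arm can. A call with a number of a shift or a turn outside -1 to 1 is refused whole. A call with a gripper value outside its range is refused whole. The fingers move at their own pace and stop on an object; FORCE is the grip in N (left out, the last holds). Time passes only in rows, so rows that do not move let the fingers close, or fill a call up. It gives the time, the measured TCP pose, the force and the opening at its end, in the units of the state.
- arm.observe(): the state, without advancing time (a new reading comes with each control period).
- arm.get_image(name): name is "scene" or "top"; returns the picture (480x640x3 uint8, red, green, blue); there is no depth.
- arm.get_calibration(name): a dict with "intrinsics" (3x3 intrinsics, pixels), "distortion" ([k1, k2, p1, p2, k3] as OpenCV has them; the pictures are not rectified), "extrinsics" (4x4, takes a point from camera to world coordinates). Camera axes: x right, y down, z forward; pixel columns grow to the right and rows downward; lengths in m; the calibration is good to about 2 mm. A picture is of the moment at which its call begins. get_calibration takes no time and is no camera call.
- arm.sign_off(): hands the job in, once; it reports no verdict.
The state is a dict: "clock": time; "joints": joint angles; "dq": joint speeds; "joint_efforts": joint torques, N m; "position": TCP position; "ee_rot": TCP orientation; "force": force on the tool from outside, world axes, zero at the start; "ft_torque": the same for the moment, N m; "width": opening from 0.0 (shut) to 1.0 (fully open).
Only numpy, scipy, OpenCV 4.12 (cv2) and the standard library are available. Lean on these libraries where they do the work, as an engineer would, in place of code of your own. Each camera call takes 0.05 s, during which the arm holds its last target.

## Working session

There is one attempt and no reset: what is moved stays moved. The work goes in short steps, Python scripts to look and compute and a shell command to move; the robot and the scene stay as the last step left them, time stands still between calls to the robot, and variables do not carry over. Pictures are saved under pics/ and viewed, and the job is handed in when it is done.

```bash
mkdir -p pics; python3 - <<'E'
from cell import arm
import cv2
for n in("scene","top"):
    cv2.imwrite(f"pics/{n}0.png",arm.get_image(n)[:,:,::-1])
    c=arm.get_calibration(n);print(n,c)
print(arm.observe())
E
```

```text
scene {'intrinsics': array([[542.09758024,   0.        , 314.49898195],
       [  0.        , 542.09758024, 241.49359914],
       [  0.        ,   0.        ,   1.        ]]), 'distortion': array([-0.0995051,  0.       ,  0.       ,  0.       ,  0.       ]), 'extrinsics': array([[-0.81655609,  0.401258  , -0.41500383,  0.97568634],
       [ 0.57722988,  0.55949948, -0.59478231,  0.53862547],
       [-0.00646673, -0.72522573, -0.68848081,  0.8126017 ],
       [ 0.        ,  0.        ,  0.        ,  1.        ]])}
top {'intrinsics': array([[587.83580851,   0.        , 320.45841844],
       [  0.        , 587.83580851, 244.11338514],
       [  0.        ,   0.        ,   1.        ]]), 'distortion': array([-0.04807216,  0.        ,  0.        ,  0.        ,  0.        ]), 'extrinsics': array([[ 2.98416444e-03, -9.91711449e-01,  1.28450364e-01,
         3.89073578e-01],
       [-9.99818168e-01, -5.39643076e-04,  1.90614609e-02,
        -6.81785166e-02],
       [-1.88341517e-02, -1.28483890e-01, -9.91532735e-01,
         1.30406813e+00],
       [ 0.00000000e+00,  0.00000000e+00,  0.00000000e+00,
         1.00000000e+00]])}
{'clock': 0.1, 'joints': array([-1.41159979,  0.43512381,  0.02497201,  1.57400174, -0.01158159,
        1.13396876, -0.07506976]), 'dq': array([ 0.00136341,  0.00016725,  0.00024626, -0.00192333,  0.00011033,
       -0.00018126,  0.00053433]), 'joint_efforts': array([ 3.91089125e-03, -6.69126248e+01,  9.88272429e-01, -3.15147686e+01,
       -6.05600886e-02,  3.74614948e-02,  3.76307685e-05]), 'position': array([0.16170404, 0.60328257, 0.24304342]), 'ee_rot': array([-4.10097203e-01, -3.11467219e+00,  2.13080129e-03]), 'force': array([-0.00584463, -0.36941269,  0.1524845 ]), 'ft_torque': array([ 0.0392214 , -0.09493584,  0.01093851]), 'width': 0.9977678791845274}
```

View pics/scene0.png

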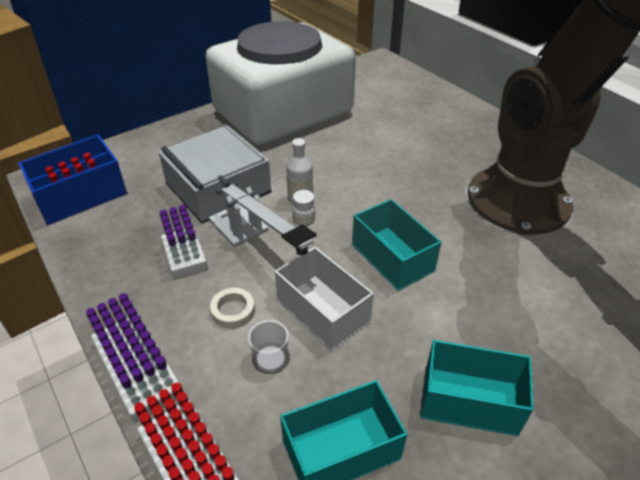

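View pics/top0.png

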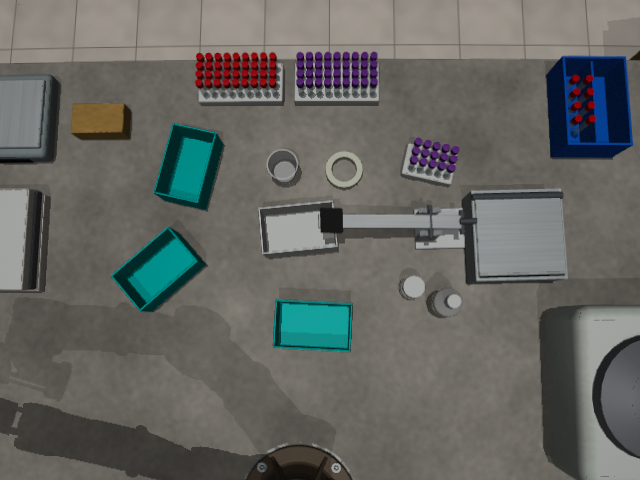

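The white tote is at (300,228) in the top picture. The lookalikes are turquoise totes at (313,325), (160,270) and (188,167), plus a white box at the left edge (20,240). By the description I choose the white tote under the pad at (331,220). I'll check it in a close crop.

```bash
cat > h.py <<'E'
import numpy as np,cv2
from cell import arm
def px2w(n,uv,z):
    c=arm.get_calibration(n);E=c["extrinsics"]
    p=cv2.undistortPoints(np.array([[uv]],float),c["intrinsics"],c["distortion"])[0,0]
    d=E[:3,:3]@np.r_[p,1];o=E[:3,3];return o+d*(z-o[2])/d[2]
def w2px(n,P):
    c=arm.get_calibration(n);E=c["extrinsics"];R=E[:3,:3].T
    return cv2.projectPoints(np.array(P,float).reshape(-1,1,3),cv2.Rodrigues(R)[0],-R@E[:3,3],c["intrinsics"],c["distortion"])[0][:,0]
E
python3 - <<'E'
import cv2
i=cv2.imread("pics/top0.png")[190:270,245:385]
cv2.imwrite("pics/c0.png",cv2.resize(i,None,fx=5.5,fy=5.5,interpolation=cv2.INTER_CUBIC))
i=cv2.imread("pics/scene0.png")[205:355,250:400]
cv2.imwrite("pics/c1.png",cv2.resize(i,None,fx=4,fy=4,interpolation=cv2.INTER_CUBIC))
E
```

```text
(no output)
```

View pics/c0.png

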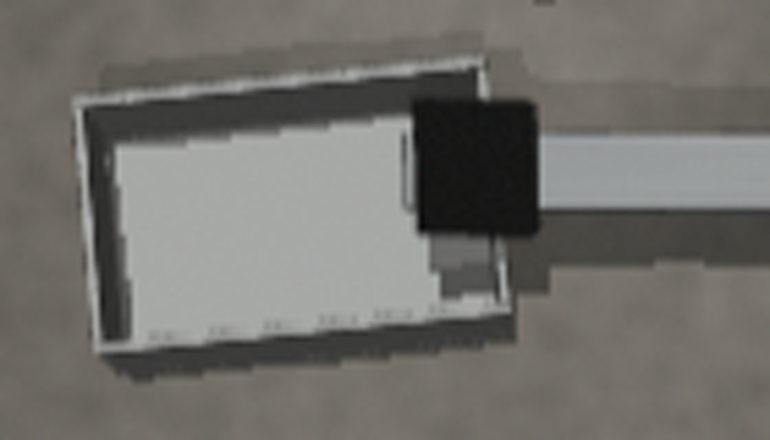

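View pics/c1.png

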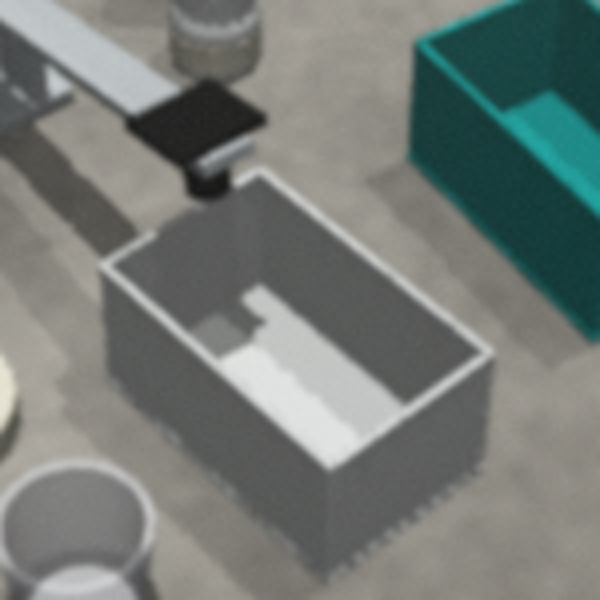

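The crops confirm it: the white open tote's rim corners in the crop are (75,100), (483,60), (508,312) and (98,350). The black pad over its right end is centred at (476,166).

```bash
python3 - <<'E'
from h import *
f=lambda p:(245+p[0]/5.5,190+p[1]/5.5)
C=[px2w("top",f(p),.085) for p in[(75,100),(483,60),(508,312),(98,350)]]
C=np.array(C);print(C.round(4),C.mean(0).round(4),[np.linalg.norm(C[i]-C[i-1]).round(4) for i in range(4)])
for p in[(413,100),(538,100),(538,233),(413,233),(476,166)]:print("pad",px2w("top",f(p),.152).round(4))
print("padscene",px2w("scene",(250+197/4,205+125/4),.152).round(4))
for a,p,z in[("pinL?",(430,222),.1),("leverbar",(400,222),.115),("cup",(283,168),.0),("turq",(313,325),.085),("turqL corner",(206,265),.085),("jar",(412,287),.065),("tape",(344,170),.024)]:print(a,px2w("top",p,z).round(3))
E
```

```text
[[ 0.6235  0.0862  0.085 ]
 [ 0.639  -0.0706  0.085 ]
 [ 0.5415 -0.0801  0.085 ]
 [ 0.5268  0.0758  0.085 ]] [0.5827 0.0028 0.085 ] [np.float64(0.0972), np.float64(0.1575), np.float64(0.0979), np.float64(0.1566)]
pad [ 0.6105 -0.0451  0.152 ]
pad [ 0.6105 -0.0904  0.152 ]
pad [ 0.5618 -0.0903  0.152 ]
pad [ 0.5618 -0.0452  0.152 ]
pad [ 0.5863 -0.0679  0.152 ]
padscene [ 0.5918 -0.0591  0.152 ]
pinL? [ 0.591 -0.272  0.1  ]
leverbar [ 0.589 -0.208  0.115]
cup [0.733 0.043 0.   ]
turq [ 0.379 -0.03   0.085]
turqL corner [0.503 0.195 0.085]
jar [ 0.459 -0.237  0.065]
tape [ 0.722 -0.096  0.024]
```

```bash
python3 -m crank '[[0,0.043,-0.06,0,-0.05],[0,0.043,-0.06,0,-0.05],[0,0.043,-0.06,0,-0.05],[0,0.043,-0.06,0,-0.05],[0,0.043,-0.06,0,-0.05],[0,0.043,-0.06,0,-0.05],[0,0.043,-0.06,0,-0.05],[0,0.043,-0.06,0,-0.05]]' 10
python3 -m crank '[[0,0.043,-0.06,0,-0.05],[0,0.043,-0.06,0,-0.05],[0,0.043,-0.06,0,-0.05],[0,0.043,-0.06,0,-0.05],[0,0.043,-0.06,0,-0.05],[0,0.043,-0.06,0,-0.05],[0,0.043,-0.06,0,-0.05],[0,0.043,-0.06,0,-0.05]]'
```

```text
clock: 0.77
position: [0.2999, 0.4102, 0.2435]
ee_rot: [-1.052, -2.96, 0.001]
force: [0.2, 0.2, 0.3]
width: 0.468
clock: 1.43
position: [0.4374, 0.2183, 0.2436]
ee_rot: [-1.645, -2.676, 0.0]
force: [0.3, 1.1, -0.0]
width: 0.003
```

```bash
python3 -m crank '[[0,0.044,-0.059,0,-0.044],[0,0.044,-0.059,0,-0.044],[0,0.044,-0.059,0,-0.044],[0,0.044,-0.059,0,-0.044],[0,0.044,-0.059,0,-0.044],[0,0.044,-0.059,0,-0.044],[0,0.044,-0.059,0,-0.044],[0,0.044,-0.059,0,-0.044]]'
python3 - <<'E'
from h import *
print(arm.observe()["joints"])
for n in("scene","top"): cv2.imwrite(f"pics/{n}1.png",arm.get_image(n)[:,:,::-1])
E
```

```text
clock: 2.1
position: [0.5782, 0.0297, 0.2434]
ee_rot: [-2.107, -2.33, 0.001]
force: [0.7, -0.5, -0.5]
width: 0.002
[-0.53199049  0.38435287  0.53845651  1.7207693  -0.21775203  1.09698002
  0.17499657]
```

View pics/scene1.png

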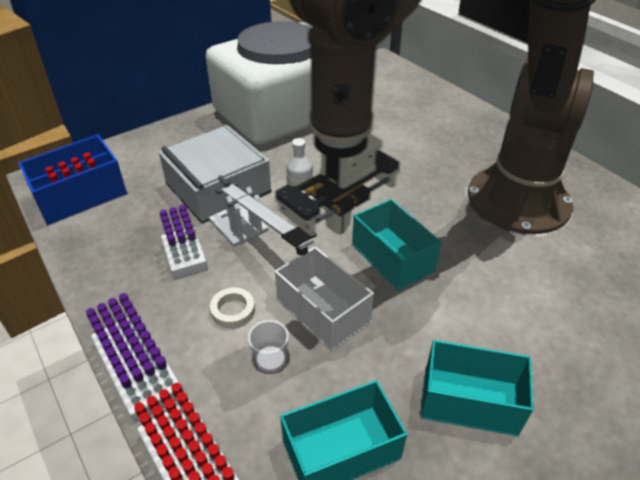

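View pics/top1.png

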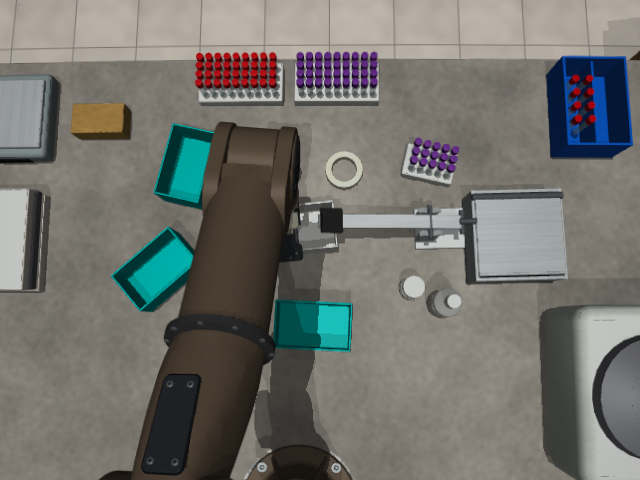

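```bash
python3 -c "
from h import *
print(w2px('scene',[[.578,.03,.226],[.578,.03,.1]]))"
python3 -m crank '[[0,0,0,-0.05,0],[0,0,0,-0.05,0],[0,0,0,-0.05,0],[0,0,0,-0.05,0],[0,0,0,-0.05,0],[0,0,0,-0.05,0],[0,0,0,0,0],[0,0,0,0,0]]'
python3 - <<'E'
from h import *
i=arm.get_image("scene")[160:360,230:430,::-1]
cv2.imwrite("pics/s2.png",cv2.resize(i,None,fx=3,fy=3,interpolation=cv2.INTER_CUBIC))
E
```

```text
[[336.22550772 229.84327072]
 [334.70917867 282.5649453 ]]
clock: 2.87
position: [0.5768, 0.0312, 0.1231]
ee_rot: [-2.103, -2.332, 0.003]
force: [0.2, 0.2, -0.4]
width: 0.001
```

View pics/s2.png

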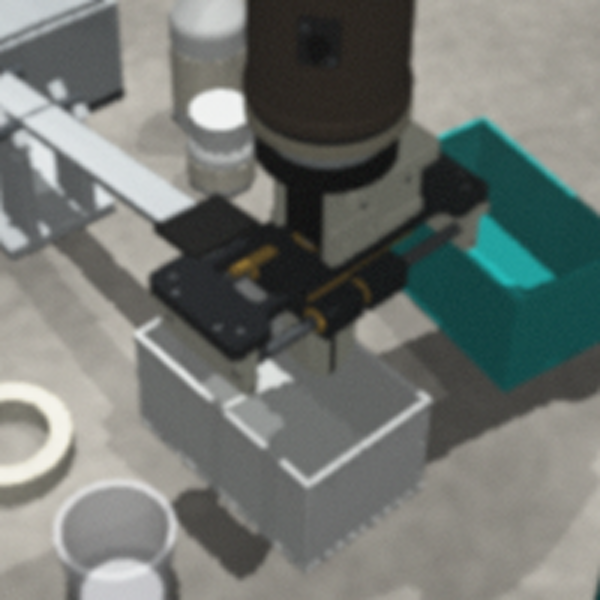

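```bash
python3 -c "
from h import *
for x in(.64,.66,.672):
  for z in (.1,.12,.14,.16,.172): print(x,z,(w2px('scene',[[x,.03,z],[x,.0,z]])-[230,160])*3)"

```

```text
0.64 0.1 [[227.57533851 414.38553165]
 [198.44400687 382.54084265]]
0.64 0.12 [[226.95081323 391.32438919]
 [197.39801954 359.42906272]]
0.64 0.14 [[226.30807274 367.54294322]
 [196.32276414 335.61319719]]
0.64 0.16 [[225.64639547 343.01013605]
 [195.21714394 311.06379763]]
0.64 0.172 [[225.23998735 327.91628414]
 [194.53872408 295.96927055]]
0.66 0.1 [[198.65169253 429.96300817]
 [169.81398842 397.55250568]]
0.66 0.12 [[197.57472589 406.94273165]
 [168.32602373 374.47054316]]
0.66 0.14 [[196.46642099 383.19511401]
 [166.79618846 350.67747275]]
0.66 0.16 [[195.32554128 358.68835849]
 [165.22290322 326.14314915]]
0.66 0.172 [[194.62484298 343.6060719 ]
 [164.25739532 311.05364964]]
0.672 0.1 [[181.05811373 439.43217102]
 [152.40527403 406.6762316 ]]
0.672 0.12 [[179.70146308 416.43993297]
 [150.64437839 383.61538683]]
0.672 0.14 [[178.30520806 392.71622843]
 [148.83369074 359.83930497]]
0.672 0.16 [[176.86777996 368.22881707]
 [146.97132157 335.31742221]]
0.672 0.172 [[175.98488177 353.15574393]
 [145.82827825 320.23301629]]
```

Tips are inside the tote, and the body is clear of the pad. I'll descend a little more, then slide in +y.

```bash
python3 -m crank '[[0,0,0,-0.038,0],[0,0,0,-0.038,0],[0,0,0,-0.038,0],[0,0,0,-0.038,0],[0,0,0,0,0],[0,0,0.02,0,0],[0,-0.001,0.02,0,0],[0,-0.001,0.02,0,0]]'
python3 -m crank '[[0,-0.001,0.0125,0,0],[0,-0.001,0.0125,0,0],[0,-0.001,0.0125,0,0],[0,-0.001,0.0125,0,0],[0,-0.001,0.0125,0,0],[0,-0.001,0.0125,0,0],[0,-0.001,0.0125,0,0],[0,-0.001,0.0125,0,0]]'
python3 - <<'E'
from h import *
for n in("scene","top"): cv2.imwrite(f"pics/{n}3.png",arm.get_image(n)[:,:,::-1])
E
```

```text
clock: 3.58
position: [0.5779, 0.0563, 0.0644]
ee_rot: [2.104, 2.332, 0.003]
force: [-0.8, 1.2, 0.7]
width: 0.007
clock: 4.25
position: [0.5738, 0.0952, 0.0629]
ee_rot: [2.105, 2.332, -0.0]
force: [0.8, -2.7, 1.9]
width: 0.007
```

View pics/scene3.png

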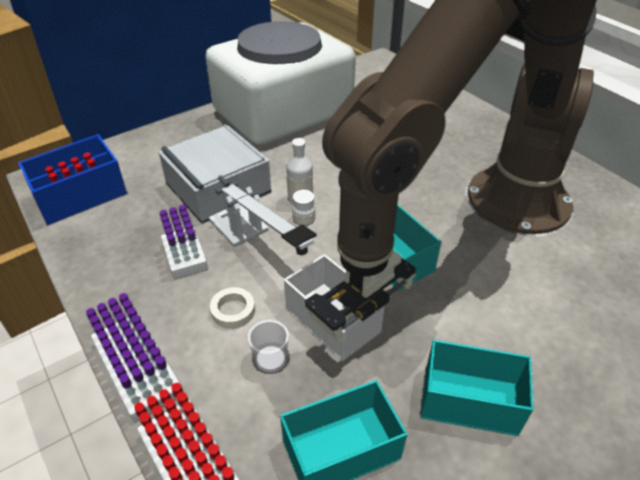

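The tote is sliding: about 25 mm so far at 2.7 N, upright. Continuing.

```bash
python3 -m crank '[[0,-0.001,0.016,0,0],[0,-0.001,0.016,0,0],[0,-0.001,0.016,0,0],[0,-0.001,0.016,0,0],[0,-0.001,0.016,0,0],[0,-0.001,0.016,0,0],[0,-0.001,0.016,0,0],[0,-0.001,0.016,0,0]]'
python3 - <<'E'
from h import *
for n in("scene","top"): cv2.imwrite(f"pics/{n}4.png",arm.get_image(n)[:,:,::-1])
E
```

```text
clock: 5.02
position: [0.5704, 0.1469, 0.0629]
ee_rot: [-2.104, -2.333, 0.0]
force: [0.2, -1.3, -0.5]
width: 0.002
```

View pics/scene4.png

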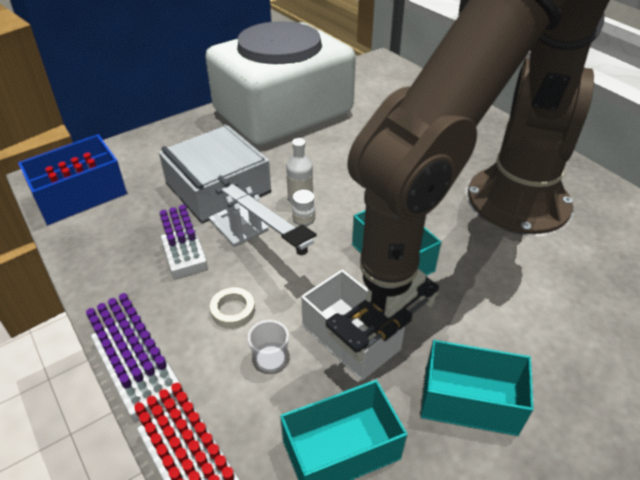

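View pics/top4.png

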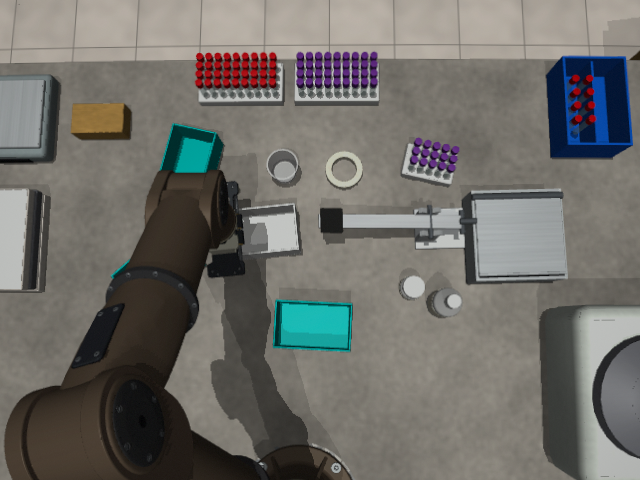

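Tote's near rim is now at about px 299 and the pad's end at px 320, so a clear gap. I'll back off, rise and go above the pad.

```bash
python3 -c "
from h import *
for p in[(297,204),(300,252),(242,208),(245,256)]:print(px2w('top',p,.085).round(3))"
python3 -m crank '[[0,0,-0.025,0,0],[0,0,0,0.06,0],[0,0,0,0.07,0],[0,0,0,0.07,0],[0,0,0,0.07,0],[0,0,0,0.07,0],[0,0,0,0.07,0],[0,0,0,0.06,0]]'
python3 -m crank '[[0,0.006,-0.064,0,-0.012],[0,0.006,-0.064,0,-0.012],[0,0.006,-0.064,0,-0.012],[0,0.006,-0.064,0,-0.012],[0,0.006,-0.064,0,-0.012],[0,0.006,-0.064,0,-0.012],[0,0.006,-0.064,0,-0.012],[0,0.005,-0.06,0,-0.012]]'
python3 - <<'E'
from h import *
for n in("scene","top"): cv2.imwrite(f"pics/{n}5.png",arm.get_image(n)[:,:,::-1])
E
```

```text
[0.632 0.005 0.085]
[ 0.53  -0.002  0.085]
[0.624 0.122 0.085]
[0.522 0.113 0.085]
clock: 5.78
position: [0.5708, 0.1346, 0.2531]
ee_rot: [2.106, 2.33, 0.002]
force: [1.0, 0.2, -0.3]
width: 0.006
clock: 6.45
position: [0.5889, -0.07, 0.2511]
ee_rot: [2.222, 2.221, 0.0]
force: [0.2, 0.0, 0.8]
width: 0.002
```

View pics/scene5.png

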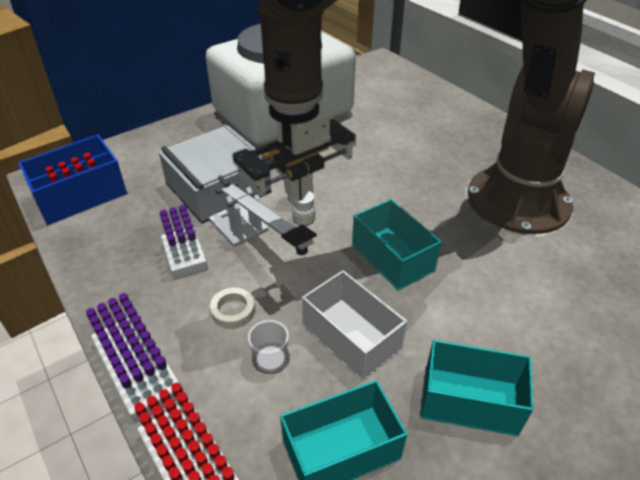

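View pics/top5.png

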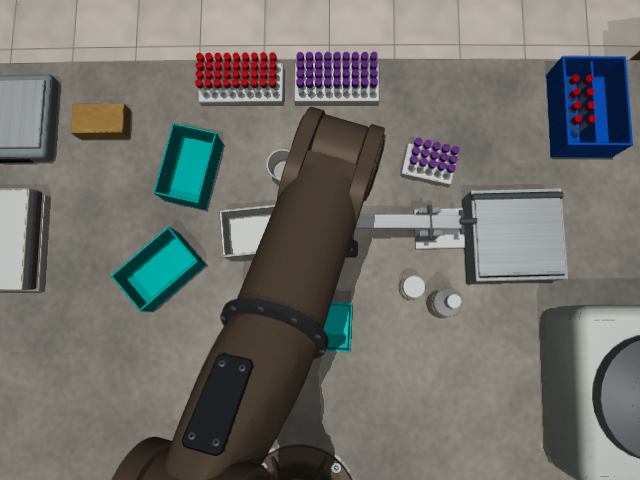

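The tote's near edge is at y ≈ 0.00 and the lever's end is at y ≈ -0.04, so it is wholly out. The fingers are above the pad. Now I press down.

```bash
python3 -m crank '[[0,0,0.004,-0.036,0],[0,0,0,-0.036,0],[0,0,0,-0.036,0],[0,0,0,-0.036,0],[0,0,0,-0.036,0],[0,0,0,-0.01,0],[0,0,0,-0.01,0],[0,0,0,-0.01,0]]'
python3 -m crank '[[0,0,0,-0.012,0],[0,0,0,-0.012,0],[0,0,0,-0.012,0],[0,0,0,-0.012,0],[0,0,0,-0.012,0],[0,0,0,-0.012,0],[0,0,0,-0.012,0],[0,0,0,0,0]]'
python3 - <<'E'
from h import *
i=arm.get_image("scene")[110:310,140:390,::-1]
cv2.imwrite("pics/s6.png",cv2.resize(i,None,fx=3,fy=3,interpolation=cv2.INTER_CUBIC))
E
```

```text
clock: 7.22
position: [0.5896, -0.0656, 0.1674]
ee_rot: [2.219, 2.223, 0.001]
force: [-0.9, 1.9, 4.7]
width: 0.003
clock: 7.88
position: [0.5889, -0.0654, 0.1322]
ee_rot: [-2.219, -2.223, 0.002]
force: [0.8, 2.1, 4.1]
width: 0.004
```

View pics/s6.png

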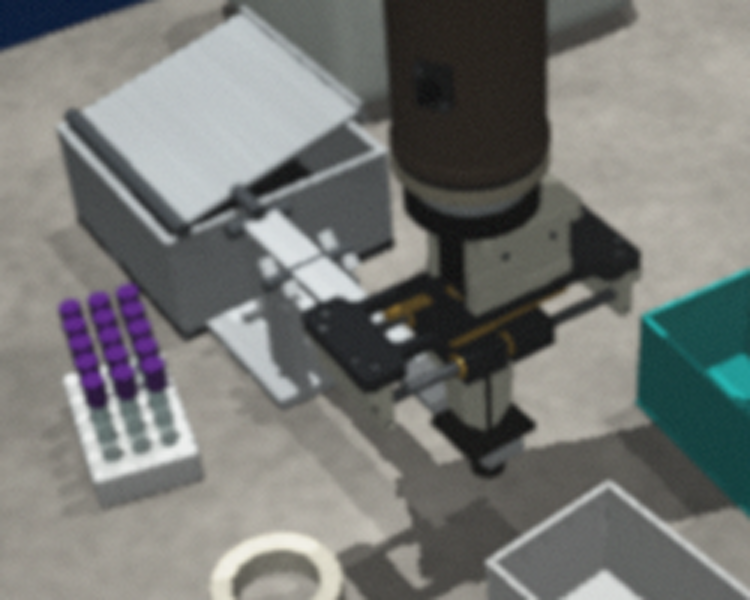

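The flap is rising and the force is about 4 N. The fingers sit on the pad centre. Continuing down.

```bash
python3 -m crank '[[0,0,0,-0.02,0],[0,0,0,-0.02,0],[0,0,-0.002,-0.02,0],[0,0,-0.002,-0.02,0],[0,0,-0.002,-0.02,0],[0,0,-0.002,-0.02,0],[0,0,-0.002,-0.02,0],[0,0,-0.002,-0.02,0]]'
python3 -m crank '[[0,0,0,-0.008,0],[0,0,0,-0.008,0],[0,0,0,-0.006,0],[0,0,0,0,0],[0,0,0,0,0],[0,0,0,0,0],[0,0,0,0,0],[0,0,0,0,0]]'
python3 - <<'E'
from h import *
print(arm.observe()["force"])
i=arm.get_image("scene")[110:310,140:390,::-1]
cv2.imwrite("pics/s7.png",cv2.resize(i,None,fx=3,fy=3,interpolation=cv2.INTER_CUBIC))
E
```

```text
clock: 8.6
position: [0.5896, -0.0711, 0.0694]
ee_rot: [2.219, 2.223, -0.0]
force: [-0.6, -0.7, 7.5]
width: 0.006
clock: 9.27
position: [0.5898, -0.0715, 0.0611]
ee_rot: [2.219, 2.222, -0.0]
force: [0.7, -1.5, 4.4]
width: 0.007
[ 0.65059671 -1.51855799  4.39570189]
```

View pics/s7.png

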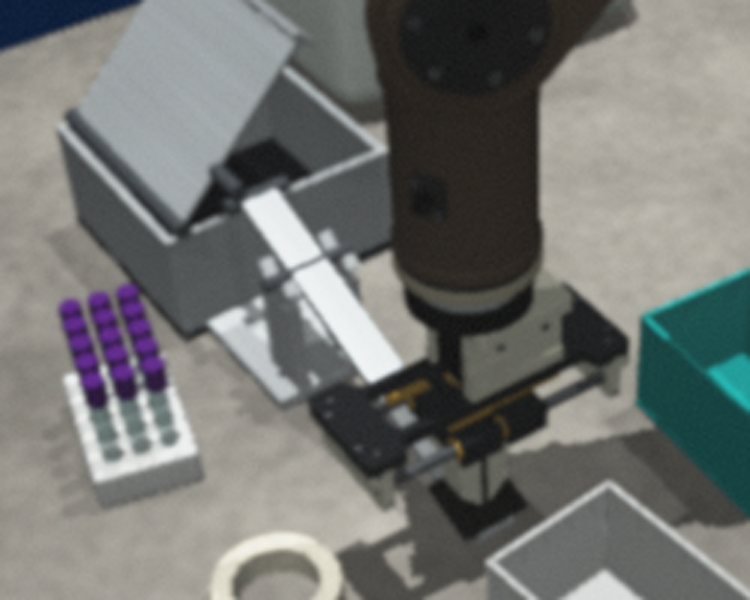

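Flap nearly fully up. Small steps until the foot bottoms out.

```bash
python3 -m crank '[[0,0,0,-0.0025,0],[0,0,0,-0.0025,0],[0,0,0,0,0],[0,0,0,0,0],[0,0,0,0,0],[0,0,0,0,0],[0,0,0,0,0],[0,0,0,0,0]]'
python3 -m crank '[[0,0,0,-0.0025,0],[0,0,0,-0.0025,0],[0,0,0,0,0],[0,0,0,0,0],[0,0,0,0,0],[0,0,0,0,0],[0,0,0,0,0],[0,0,0,0,0]]'
```

```text
clock: 9.98
position: [0.5901, -0.0717, 0.0601]
ee_rot: [2.219, 2.221, 0.001]
force: [-3.0, -0.9, 16.4]
width: 0.003
clock: 10.65
position: [0.5904, -0.0719, 0.0594]
ee_rot: [2.219, 2.22, 0.003]
force: [-8.1, -0.5, 30.7]
width: 0.006
```

The foot is on the worktop (16 N, then 31 N over about 1 mm). I'll ease back slightly and check.

```bash
python3 -m crank '[[0,0,0,0.0025,0],[0,0,0,0,0],[0,0,0,0,0],[0,0,0,0,0],[0,0,0,0,0],[0,0,0,0,0],[0,0,0,0,0],[0,0,0,0,0]]'
python3 - <<'E'
from h import *
for n in("scene","top"): cv2.imwrite(f"pics/{n}8.png",arm.get_image(n)[:,:,::-1])
# flap free edge expected: bin origin ~(.589,-.272); bin y=+world y; hinge x about +.60
o=np.array([.589,-.272,0])
print(w2px("scene",[o+[.05-.16*np.cos(.8),-.185,.1+.16*np.sin(.8)],o+[.05-.16,-.185,.1]]))
print(arm.observe()["force"])
E
```

```text
clock: 11.32
position: [0.5903, -0.0718, 0.0597]
ee_rot: [2.219, 2.221, 0.002]
force: [-5.9, -0.1, 23.9]
width: 0.009
[[222.02222936 104.59090956]
 [245.65289764 141.25084826]]
[-4.68502533 -1.08775782 24.27531663]
```

View pics/scene8.png

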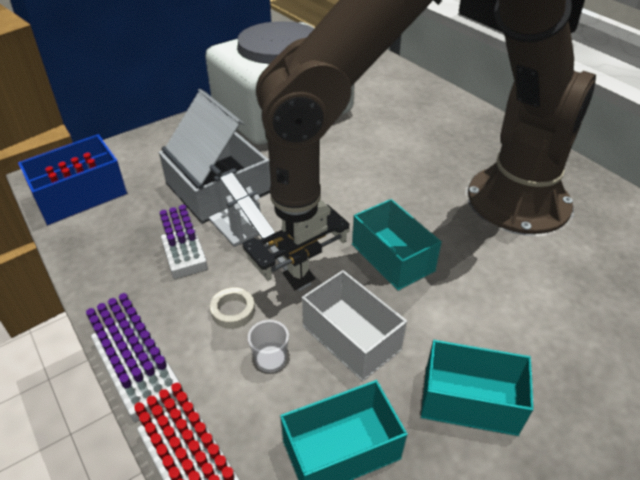

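View pics/top8.png

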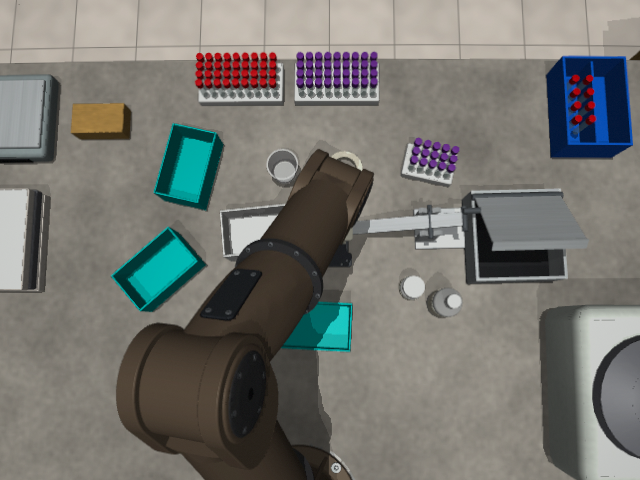

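```bash
python3 - <<'E'
from h import *
i=cv2.imread("pics/top8.png")[190:290,330:490]
cv2.imwrite("pics/c8.png",cv2.resize(i,None,fx=5,fy=5,interpolation=cv2.INTER_CUBIC))
i=cv2.imread("pics/top0.png")[190:290,330:490]
cv2.imwrite("pics/c8b.png",cv2.resize(i,None,fx=5,fy=5,interpolation=cv2.INTER_CUBIC))
i=cv2.imread("pics/scene8.png")[140:300,200:350]
cv2.imwrite("pics/c9.png",cv2.resize(i,None,fx=4,fy=4,interpolation=cv2.INTER_CUBIC))
o=np.array([.591,-.272,.1])
for a in(.2,-.36):print((w2px("top",[o+[0,r*np.cos(a),r*np.sin(a)] for r in(-.06,0,.06,.12,.16)])-[330,190])*5)
E
```

```text
[[635.95489766 165.71438658]
 [500.20395167 160.92066903]
 [361.69372269 156.0573174 ]
 [220.43292821 151.1260586 ]
 [124.73830461 147.80181903]]
[[646.59161841 152.4204566 ]
 [500.20395167 160.92066903]
 [358.6443109  169.15858576]
 [221.77038041 177.14054372]
 [133.05221959 182.32297378]]
```

View pics/c8.png

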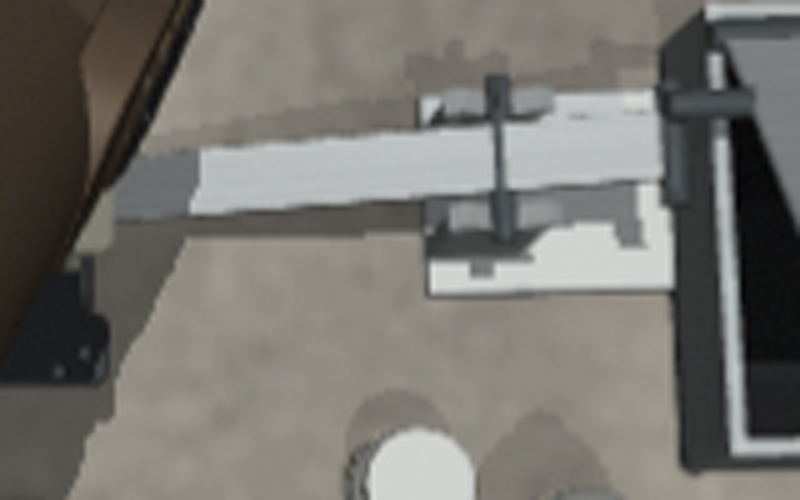

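View pics/c8b.png

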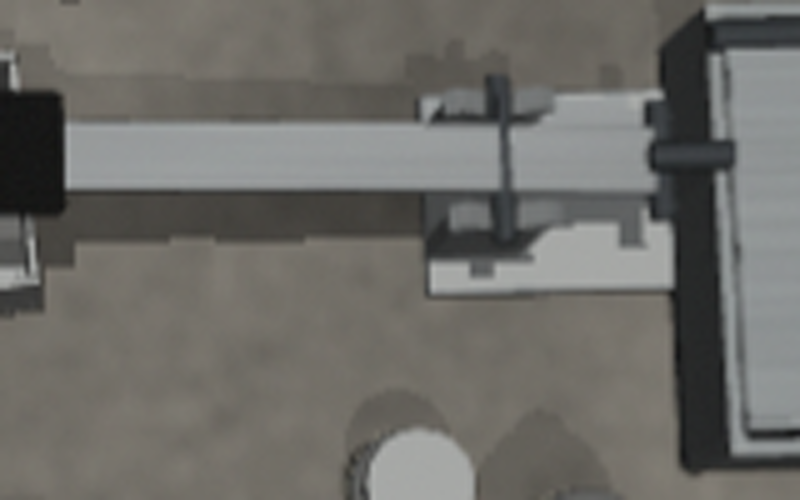

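View pics/c9.png

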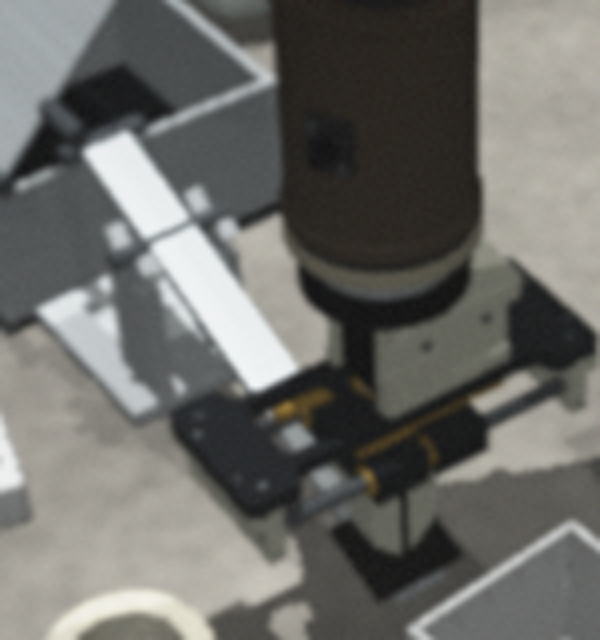

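```bash
python3 -c "
from cell import arm
print(arm.observe()['force'],arm.observe()['clock']);print(arm.sign_off())"
```

```text
[-4.68502533 -1.08775782 24.27531663] 11.4167
the job is handed in; nothing more can be done
None
```

The job is handed in at 11.4 s, with the arm still holding the lever all the way down and the flap up.

- **Tote:** With closed fingertips against the inside of its far wall, I slid it about 80 mm in +y at roughly 3 N. It stayed upright. Its near edge ended at y ≈ 0.00 m and the lever's end is at y ≈ -0.04 m, so it is wholly out with about 40 mm to spare.
- **Lever:** I pressed the pad down until its foot met the worktop. The force rose from about 4 N to a peak of 31 N. I eased it back to a steady hold of about 24 N, with the fingertips at about 43 mm height.
- **Final pictures:** The flap's free edge is close to where 0.8 rad should put it. The pin still sits in the fork notches. The rack, jar, cup and spray stand where they were in the top and scene pictures. The tape is largely hidden by the arm in the last top view but looks unmoved in the scene view.
- **Disagreements:** The two cameras disagreed by up to 9 mm on where the pad is; I went by the top view, and the fingers landed on it. The last force reading also had about 5 N sideways.

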